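Jack up the front of the solar power box and hold it

ROBOT

A 6-joint arm with a two-finger parallel gripper is mounted at the origin on the work surface. World frame = base frame: x ahead of the robot, y to its left, z up, the work surface at z = 0. Lengths are in m, angles in rad, forces in N, time in s.
With the tool pointing down it reaches from about 0.275 to 1 m from the base axis. Payload 8.4 kg.
Tool frame: the origin (TCP) lies on the mounting face of the last link; the fingertips stand 173 mm ahead of it and the grasp point (between the pads) lies 155 mm ahead of it; x points along the fingers, z is the direction in which the jaws open and shut, and the axes are right-handed (so a half turn about x gives the same grasp; the last joint's range is limited). The gripper opens to 85 mm and grips with 20 to 120 N. Pads are 22 mm wide; open, the fingers measure 114 mm over their backs; the gripper's body (76 mm by 85 mm) begins 54 mm behind the grasp point. The pads swing forward as they close: fully open they stand 13 mm farther back than shut.
Start: joints at [-1.163, 0.353, 1.633, -0, 1.155, -0.002], TCP at [0.249, -0.573, 0.405] pointing down, gripper open.
Joint ranges: [-2.63, 2.63], [-0.92, 2.1], [0.06, 2.66], [-1.3, 4.44], [0, 2.69], [-3.02, 3.02]. Speed limits (rad/s): [2.22, 2.22, 2.79, 3.14, 3.14, 3.14].

INTERFACE

Orientations are given as a unit quaternion [w, x, y, z].
In Python, from bench import manip, optics gives the robot as it stands. The module is installed in compiled form; this text tells all that it offers.
- The arm moves only by the shell command python3 -m handwheel 'ROWS' [OPENING] [FORCE]. ROWS is JSON, a list of rows, each a list of 2 entries, a list of its own where there are three numbers: the shift along the tool's x, y, z in m, then the turn, a rotation vector about the tool's x, y, z in rad. A call has 1 to 12 rows; each row shifts and turns the commanded pose from where the row before left it, along the tool's axes as they then stand; what a row does not reach is not made up. A row lasts 1/8 s, in which the tool goes at most 62.5 mm and 10.7 degrees, less where a joint would pass 70% of its speed; a pose out of reach is approached as far as the arm can. A call with a gripper value outside its range is refused whole. OPENING is the closure, from -1 (fully open) to 1 (shut), set as the call begins (- or left out, the last holds). The fingers move at their own pace and stop on an object; FORCE is the grip in N (left out, the last holds). Time passes only in rows, so rows that do not move let the fingers close. It gives the time, the measured TCP pose, the force and the opening at its end, in the units of the state.
- manip.state(): the state, without advancing time (a new reading comes with each control period).
- optics.capture(name): name is "scene" or "top" or "wrist"; returns a dict with "frame" (400x640x3 uint8, red, green, blue), "range_z" (400x640 float32, m along the optical axis (not along the pixel's ray), 0 where there is no reading), "intrinsics" (3x3 intrinsics, pixels), "R" (3x3) and "t" (3): a world point X has camera coordinates R X + t; the wrist camera has in their place "mount" (4x4, takes a point from camera to tool coordinates, whose origin is the TCP and whose axes are the tool frame's). Camera axes: x right, y down, z forward; pixel columns grow to the right and rows downward; lengths in m; the calibration is good to about 2 mm. A picture is of the moment at which its call begins: read the wrist's pose just before it.
- manip.close_job(): hands the job in, once; it reports no verdict.
The state is a dict: "t": time; "joints": joint angles; "joint_velocities": joint speeds; "joint_efforts": joint torques, N m; "tool_pos": TCP position; "orientation": TCP orientation; "wrist_force": force on the tool from outside, world axes, zero at the start; "torque": the same for the moment, N m; "width": opening from 0.0 (shut) to 1.0 (fully open).
Only numpy, scipy, OpenCV 4.12 (cv2) and the standard library are available. Lean on these libraries where they do the work, as an engineer would, in place of code of your own. Each camera call takes 0.05 s, during which the arm holds its last target.

TASK

The steel solar power box needs new rubber feet at its front. Set the little lever jack standing on the chest top, slide its saddle fully home into the slot of the lift bracket at the foot of the box's front, then push the jack's handle all the way down so that the saddle raises the box's front, and finish while still holding the handle down: do not let go, I will fit the feet meanwhile. Lift with the jack only, do not shove the box along the chest, and leave the coil stand, spray can, tumbler and plate alone.

Things in the scene. Friction and masses are not known exactly. Their poses are not given: they have to be found in the camera images.
- powerbox: Loose grey steel box, 200 x 200 x 140 mm, 2.4 to 3.8 kg, on four 21 mm rubber feet. Origin on the chest top under its centre; its -x side is the front, with the lift bracket, roughly towards the robot's right (world -y); z up. Lifting the bracket takes 10 to 18 N; the box then tips about its rear feet.
- lift_point (a point): Marked lift point, underside of the lift bracket, 21 mm above the chest top, 118 mm in front of the box's centre; axes as the box's. Bracket: steel channel 42 mm out of the box's front, top web 4 mm thick (round stamp over this point). Slot between side flanges 56 mm wide, mouth 24 mm in front of this point, end stop 18 mm behind it; the saddle enters along box +x, close to the chest top.
- rear_edge (a point): Point on the chest top midway between the box's rear feet (85 mm behind the box's centre).
- jack: Loose lever jack of dark steel, 0.75 kg in all, 335 mm long. Origin at its underside, right under the lever's pivot; +x towards the saddle (flat toe), -x towards the handle, z up. Base slab 130 x 60 x 6 mm (x from -75 to +55 mm). It is to be set standing flat on the chest top with its +x along the box's +x.
- jack_grip (a point): Centre of the jack's housing, at the pivot, 34 mm above its underside; axes as the jack's. Two upright cheek plates, 44 mm over their outsides (jack y), 38 mm long (jack x), from 6 to 50 mm above the underside: grasp across jack y from above. The handle rises from it towards -x.
- saddle (a point): Top of the saddle's ridge, mid-width: 100 mm ahead of the pivot (jack +x), 15 mm above the jack's underside with the handle up. Flat toe 50 mm wide, 12 mm thick with the ridge (3 to 15 mm up); its tip is 15 mm ahead of the ridge, so with the tip at the end stop the ridge is 3 mm beyond the lift point. It must be under that point, within 10 mm along and 8 mm across.
- handle_pad (a point): Top centre of the rubber pad at the handle's end, 190 mm behind the pivot (jack -x), 95 mm up with the handle up; pad 55 mm long, 44 mm wide, 10 mm thick, pressed from above. Handle fully down: about 46 mm up, 199 mm behind the pivot. Pressing takes 2 N unloaded, 8 to 13 N under load; it springs up if let go.
- lever (a joint): Jack lever angle in rad about the pivot (jack y axis, 34 mm above the underside): 0 handle up and saddle low, 0.25 handle fully down at its stop, saddle raised by 25 mm. The ridge meets the bracket at about 0.06.
- coil_stand: Bystander: stamped steel mosquito coil stand, 104 mm across, 55 mm high; origin centre of underside.
- spray_can: Bystander: insect spray can, 56 mm across, 198 mm high; origin centre of underside.
- tumbler: Bystander: upturned glass tumbler, 72 mm across, 100 mm high; origin centre of underside.
- plate: Bystander: white ceramic plate, 180 mm across, 18 mm high; origin centre of underside.

How it is judged:
By the outcome, as a careful person would: the job done as asked, in the order asked, and still so for the second after the job is handed in, while the arm keeps its last pose, push and grip.
It also fails if it takes over 50 s, if anything falls off the work surface, if the arm or the gripper's body presses on something with over 40 N, if the wrist force passes 120 N, or if a joint passes its speed limit or range.

## Working session

There is one attempt and no reset: what is moved stays moved. The work goes in short steps, Python scripts to look and compute and a shell command to move; the robot and the scene stay as the last step left them, time stands still between calls to the robot, and variables do not carry over. Pictures are saved under pics/ and viewed, and the job is handed in when it is done.

```bash
mkdir -p pics; python3 - <<'E'
from bench import manip, optics
import cv2,numpy as np
s=manip.state()
for k,v in s.items(): print(k,np.round(v,4))
for n in ("scene","top","wrist"):
    c=optics.capture(n); cv2.imwrite(f"pics/{n}0.png",c["frame"][:,:,::-1])
    np.savez(f"{n}0.npz",**c)
    print(n,c["intrinsics"].tolist(),{k:np.round(c[k],4).tolist() for k in c if k in("R","t","mount")})
E
```

```text
t 0.0
joints [-1.1634  0.3537  1.6341  0.      1.1552 -0.0024]
joint_velocities [-0.0009 -0.0002 -0.      0.0004  0.0007 -0.0002]
joint_efforts [-1.90000e-03 -6.05267e+01 -3.42061e+01 -0.00000e+00  9.60000e-03
 -0.00000e+00]
tool_pos [ 0.2489 -0.573   0.404 ]
orientation [ 0.5909  0.3881  0.5917 -0.3875]
wrist_force [-0.0781  0.4993  0.1351]
torque [-0.0209 -0.0419  0.0379]
width 1.0025
scene [[509.4123881700424, 0.0, 320.5245995982867], [0.0, 509.4123881700424, 196.10238564129335], [0.0, 0.0, 1.0]] {'R': [[-0.9995, -0.0287, 0.0126], [-0.0292, 0.7075, -0.7061], [0.0114, -0.7061, -0.708]], 't': [0.5214, 0.0585, 1.3212]}
top [[362.890232539013, 0.0, 315.86126455763946], [0.0, 362.890232539013, 201.40382888030848], [0.0, 0.0, 1.0]] {'R': [[-0.0248, -0.9995, 0.0216], [-0.9953, 0.0227, -0.0938], [0.0933, -0.0238, -0.9954]], 't': [0.012, 0.5161, 0.9647]}
wrist [[357.7517974238378, 0.0, 321.805487478266], [0.0, 357.7517974238378, 193.51658278837874], [0.0, 0.0, 1.0]] {'mount': [[0.0002, -0.2836, 0.9589, 0.0314], [-0.0008, -0.9589, -0.2836, 0.0713], [1.0, -0.0007, -0.0004, 0.0001], [0.0, 0.0, 0.0, 1.0]]}
```

View pics/scene0.png

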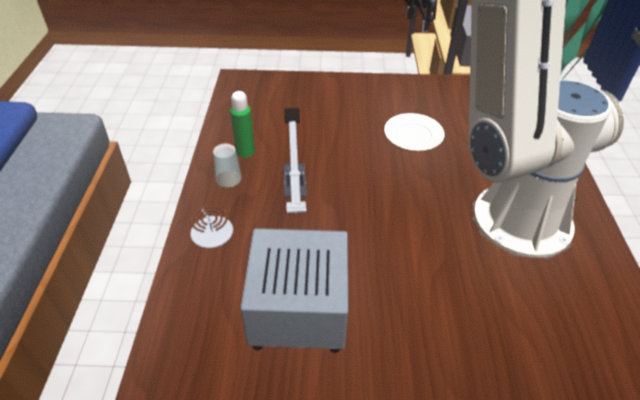

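View pics/top0.png

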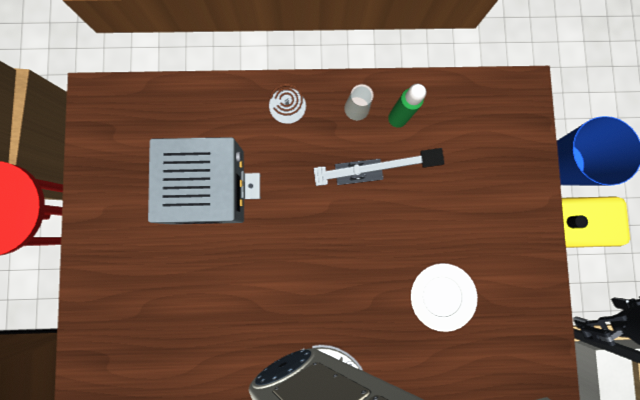

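View pics/wrist0.png

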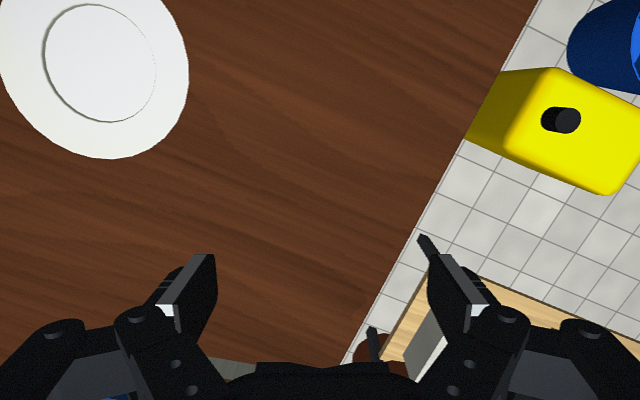

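The scene view shows the box in front, with the jack behind it. In the top view the box is at about (195,180), the bracket at (252,186), the jack toe at (321,175), its housing at (358,171) and its pad at (432,158). The tumbler is at (359,102) and the can at (405,105).

```bash
cat > h.py <<'E'
import numpy as np,cv2
from scipy.spatial.transform import Rotation as Rt
def ray(c,u,v,z):
    K=c["intrinsics"];R=c["R"];t=c["t"]
    d=R.T@(np.linalg.inv(K)@[u,v,1]); o=-R.T@t
    return o+d*(z-o[2])/d[2]
def proj(c,X):
    p=c["R"]@np.asarray(X)+c["t"]; p=c["intrinsics"]@p; return p[:2]/p[2]
def cloud(c):
    z=c["range_z"];v,u=np.mgrid[:400,:640];K=c["intrinsics"]
    P=np.stack([(u-K[0,2])/K[0,0]*z,(v-K[1,2])/K[1,1]*z,z],-1)
    return (P-c["t"])@c["R"]
E
python3 - <<'E'
from h import *
c=dict(np.load("top0.npz")); f=c["frame"][:,:,::-1]
a=f[125:235,225:455]; cv2.imwrite("pics/jackz.png",cv2.resize(a[20:70],None,fx=3.4,fy=3.4,interpolation=3))
cv2.imwrite("pics/boxz.png",cv2.resize(f[125:235,140:275],None,fx=5,fy=5,interpolation=3))
c=dict(np.load("scene0.npz")); f=c["frame"][:,:,::-1]
cv2.imwrite("pics/sz.png",cv2.resize(f[85:235,180:330],None,fx=4,fy=4,interpolation=3))
E
```

```text
(no output)
```

View pics/jackz.png

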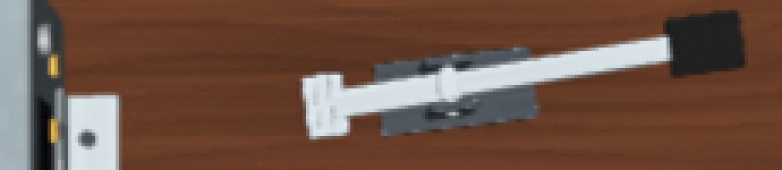

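View pics/boxz.png

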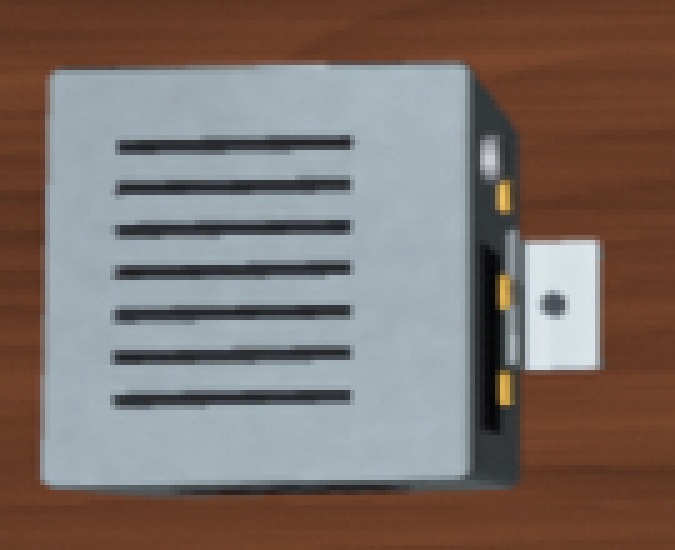

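View pics/sz.png

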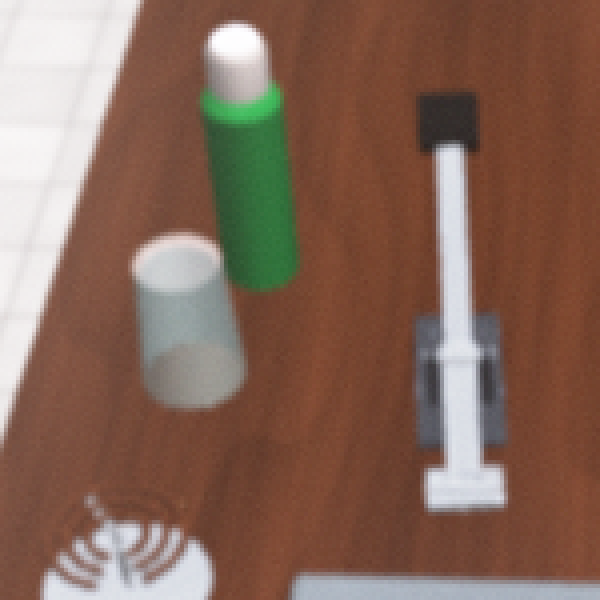

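```bash
python3 - <<'E'
from h import *
c=dict(np.load("top0.npz"))
J=lambda U,V,z:ray(c,(U+.5)/3.4-.5+225,(V+.5)/3.4-.5+145,z)
B=lambda U,V,z:ray(c,(U+.5)/5-.5+140,(V+.5)/5-.5+125,z)
p=lambda n,x:print(n,np.round(x,4))
pad=J(706,43,.095);tip=J((303+311)/2,(78+138)/2,.013)
p("pad",pad);p("tip",tip);
base=[J(*q,.006) for q in((374,66),(527,48),(537,117),(382,136))];p("base",base);p("basec",np.mean(base,0))
d=tip-pad;p("jyaw",np.degrees(np.arctan2(d[1],d[0])))
d=base[0]-base[1]+base[3]-base[2];p("jyaw base",np.degrees(np.arctan2(d[1],d[0])))
p("jhinge",J(447,83,.055))
bx=[B(*q,.161) for q in((49,70),(467,64),(470,475),(40,485))]; p("boxtop",bx)
bx2=[B(*q,.14) for q in((49,70),(467,64),(470,475),(40,485))]; p("boxtop .14",bx2)
p("stamp",B(554,303,.025)); p("mouthcorners",[B(601,239,.025),B(601,370,.025)])
C=cloud(c)
print(C[150:210:20,160:230:20,2])
m=(C[...,2]>.15)&(C[...,2]<.18)&(np.arange(640)<250)
pts=C[m][:,:2].astype(np.float32); print(cv2.minAreaRect(pts), np.median(C[m][:,2]))
m=(np.abs(C[180:195,247:258,2]-.025)<.01);p("web z",C[183:190,248:258,2])
p("mid z",C[100:200:20,300,2])
# bystanders
for n,u,v,z in(("tumbler",360,92,.1),("can",415,94,.198),("coil",287,106,.02)):p(n,ray(c,u,v,z))
E
```

```text
pad [ 0.6168 -0.3013  0.095 ]
tip [5.869e-01 3.000e-04 1.300e-02]
base [[ 0.6219 -0.056   0.006 ]
 [ 0.6344 -0.1834  0.006 ]
 [ 0.5765 -0.1893  0.006 ]
 [ 0.5635 -0.0609  0.006 ]]
basec [ 0.5991 -0.1224  0.006 ]
jyaw 95.664
jyaw base 95.6974
jhinge [ 0.5975 -0.1091  0.055 ]
boxtop [[0.6613 0.3923 0.161 ]
 [0.6604 0.1959 0.161 ]
 [0.4653 0.1952 0.161 ]
 [0.4654 0.3929 0.161 ]]
boxtop .14 [[0.6671 0.4014 0.14  ]
 [0.6663 0.2002 0.14  ]
 [0.4663 0.1994 0.14  ]
 [0.4664 0.4021 0.14  ]]
stamp [0.5645 0.1769 0.025 ]
mouthcorners [[0.5993 0.151  0.025 ]
 [0.5273 0.1518 0.025 ]]
[[0.15846841 0.16014707 0.16025633 0.16154207]
 [0.15852335 0.16027413 0.16107181 0.16060869]
 [0.16046684 0.16162305 0.16006885 0.1585515 ]]
((0.5638754963874817, 0.2951692044734955), (0.19953902065753937, 0.20037908852100372), 89.964111328125) 0.15982571739548038
web z [[0.0264 0.0257 0.0231 0.0269 0.0235 0.0234 0.0269 0.0247 0.0252 0.0238]
 [0.0286 0.0257 0.0247 0.0261 0.0236 0.0248 0.0249 0.0219 0.0253 0.0234]
 [0.0265 0.026  0.0244 0.0232 0.0266 0.0252 0.0239 0.0239 0.0272 0.0226]
 [0.0244 0.0258 0.0232 0.0241 0.0257 0.0232 0.0211 0.0275 0.0235 0.0204]
 [0.0261 0.02   0.0231 0.0288 0.0272 0.0237 0.0244 0.024  0.0279 0.0261]
 [0.024  0.0246 0.0261 0.0233 0.0229 0.0227 0.0222 0.0216 0.0234 0.0226]
 [0.0233 0.0251 0.0243 0.0228 0.0214 0.0238 0.0219 0.0253 0.0232 0.0226]]
mid z [ 0.0521  0.0035 -0.0016  0.0028 -0.0022]
tumbler [ 0.7916 -0.1201  0.1   ]
can [ 0.7451 -0.2325  0.198 ]
coil [0.7868 0.0738 0.02  ]
```

```bash
cat >> h.py <<'E'
def plan(pos,zaxis,verbose=1):
    """shift in current tool axes and turn rotvec (tool) to reach TCP pos, tool x down, tool z = zaxis (horizontal; sign chosen nearest)"""
    from bench import manip
    s=manip.state(); R0=Rt.from_quat(s["orientation"],scalar_first=True).as_matrix(); p=np.array(s["tool_pos"])
    z=np.array([*zaxis,0.]);z/=np.linalg.norm(z); x=np.array([0,0,-1.])
    if z@R0[:,2]<0:z=-z
    R1=np.stack([x,np.cross(z,x),z],1)
    print("axes",np.round(R0,3).tolist()); print("t",s["t"],"pos",np.round(p,4),"wf",np.round(s["wrist_force"],2),"w",s["width"])
    print("shift",np.round(R0.T@(np.array(pos)-p),4),"turn",np.round(Rt.from_matrix(R0.T@R1).as_rotvec(),4))
E
python3 - <<'E'
from h import *
a=np.radians(95.7); plan([.598,-.113,.30],[-np.sin(a),np.cos(a)])
E
```

```text
axes [[-0.0, 0.917, 0.398], [0.001, 0.398, -0.917], [-1.0, -0.0, -0.001]]
t 0.15 pos [ 0.249  -0.5731  0.4041] wf [ 0.02 -0.63  0.39] w 1.0023406366849856
shift [ 0.1044  0.5035 -0.2828] turn [-1.2605e+00 -9.0000e-04 -7.0000e-04]
```

```bash
python3 -m handwheel '[[[0,0.042,-0.0236],[0,0,0]],[[0,0.042,-0.0236],[0,0,0]],[[0,0.042,-0.0236],[0,0,0]],[[0,0.042,-0.0236],[0,0,0]],[[0,0.042,-0.0236],[0,0,0]],[[0,0.042,-0.0236],[0,0,0]],[[0,0.042,-0.0236],[0,0,0]],[[0,0.042,-0.0236],[0,0,0]],[[0,0.042,-0.0236],[0,0,0]],[[0,0.042,-0.0236],[0,0,0]],[[0,0.042,-0.0236],[0,0,0]],[[0,0.042,-0.0236],[0,0,0]]]' -1
python3 -m handwheel '[[[0,0,0],[-0.126,0,0]],[[0,0,0],[-0.126,0,0]],[[0,0,0],[-0.126,0,0]],[[0,0,0],[-0.126,0,0]],[[0,0,0],[-0.126,0,0]],[[0,0,0],[-0.126,0,0]],[[0,0,0],[-0.126,0,0]],[[0,0,0],[-0.126,0,0]],[[0,0,0],[-0.126,0,0]],[[0,0,0],[-0.126,0,0]],[[0,0,0],[0,0,0]]]' -1
python3 - <<'E'
from h import *
from bench import optics,manip
a=np.radians(95.7); plan([.598,-.113,.30],[-np.sin(a),np.cos(a)])
s=manip.state();c=optics.capture("wrist")
cv2.imwrite("pics/w1.png",c["frame"][:,:,::-1]); np.savez("w1.npz",**c,p=s["tool_pos"],q=s["orientation"])
E
```

```text
t: 1.65
tool_pos: [0.5992, -0.1113, 0.4045]
orientation: [0.591, 0.388, 0.591, -0.388]
wrist_force: [-0.5, -0.7, -0.8]
width: 0.998
t: 3.02
tool_pos: [0.5984, -0.1127, 0.4044]
orientation: [0.706, -0.035, 0.706, 0.035]
wrist_force: [-0.3, -0.5, 0.1]
width: 0.996
axes [[-0.001, -0.098, 0.995], [0.0, 0.995, 0.098], [-1.0, 0.0, -0.0]]
t 3.025 pos [ 0.5984 -0.1127  0.4044] wf [-0.31 -0.46  0.15] w 0.9957563232682018
shift [ 0.1044 -0.0003 -0.0003] turn [-0.0013 -0.0005 -0.0002]
```

View pics/w1.png

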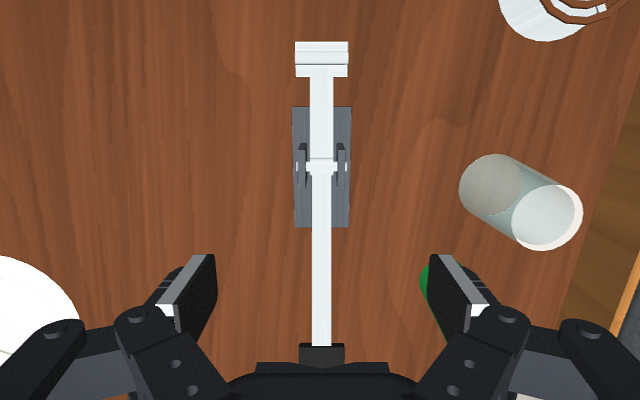

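The wrist view shows the jack upright in the image and centred at column 322. Its base spans rows 107–227 and the housing is at row 167.

```bash
cat >> h.py <<'E'
def wcam(c,p,q):
    M=c["mount"];T=np.eye(4);T[:3,:3]=Rt.from_quat(q,scalar_first=True).as_matrix();T[:3,3]=p
    W=np.linalg.inv(T@M); d=dict(c);d["R"]=W[:3,:3];d["t"]=W[:3,3];return d
E
python3 - <<'E'
from h import *
z=np.load("w1.npz");c=wcam(dict(z),z["p"],z["q"])
b=[ray(c,u,v,.006) for u,v in((292.5,107),(350,107),(350,227),(292.5,227))];print(np.round(b,4),np.round(np.mean(b,0),4))
print(ray(c,321.5,42,.013),ray(c,321.5,167,.05))
E
```

```text
[[ 0.563  -0.0624  0.006 ]
 [ 0.6201 -0.0568  0.006 ]
 [ 0.6355 -0.1845  0.006 ]
 [ 0.5725 -0.1906  0.006 ]] [ 0.5978 -0.1236  0.006 ]
[ 5.86073374e-01 -5.33493518e-04  1.30000000e-02] [ 0.59686593 -0.11096416  0.05      ]
```

```bash
python3 -m handwheel '[[[0.04,0,-0.001],[0,0,0]],[[0.04,0,0],[0,0,0]],[[0.04,0,0],[0,0,0]],[[0.035,0,0],[0,0,0]],[[0.03,0,0],[0,0,0]],[[0.02,0,0],[0,0,0]],[[0.01,0,0],[0,0,0]],[[0,0,0],[0,0,0]]]' -1
python3 -m handwheel '[[[0,0,0],[0,0,0]],[[0,0,0],[0,0,0]],[[0,0,0],[0,0,0]],[[0,0,0],[0,0,0]],[[0,0,0],[0,0,0]],[[0,0,0],[0,0,0]],[[0,0,0],[0,0,0]],[[0,0,0],[0,0,0]]]' 1 80
python3 - <<'E'
from h import *
from bench import optics
a=np.radians(95.7); plan([.564,.02,.194],[-1,0])
c=optics.capture("top");cv2.imwrite("pics/t1.png",cv2.resize(c["frame"][110:230,225:455,::-1],None,fx=3.4,fy=3.4,interpolation=3))
E
```

```text
t: 4.08
tool_pos: [0.5975, -0.1128, 0.1895]
orientation: [0.706, -0.035, 0.706, 0.035]
wrist_force: [-0.2, 0.6, 0.8]
width: 1.002
t: 5.08
tool_pos: [0.5978, -0.1129, 0.1908]
orientation: [0.707, -0.035, 0.706, 0.035]
wrist_force: [-2.0, -0.2, 6.7]
width: 0.501
axes [[0.001, -0.099, 0.995], [-0.0, 0.995, 0.099], [-1.0, -0.0, 0.001]]
t 5.075 pos [ 0.5978 -0.1129  0.1908] wf [-1.98 -0.2   6.75] w 0.50114246005048
shift [-0.0032  0.1355 -0.0205] turn [0.099  0.0012 0.0003]
```

View pics/t1.png

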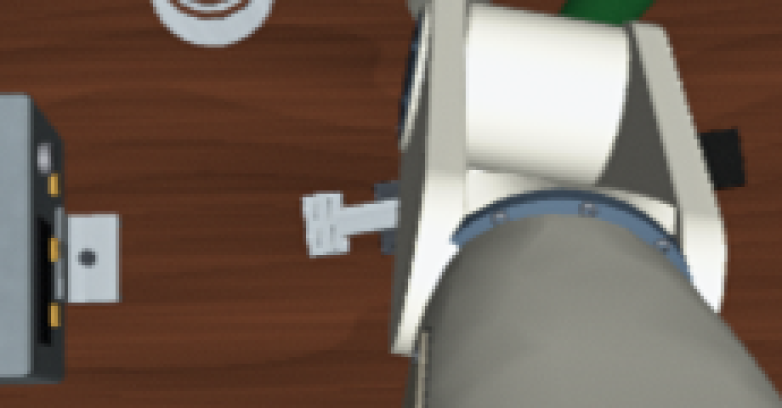

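```bash
python3 -m handwheel '[[[-0.004,0,0],[0,0,0]],[[-0.003,0,0],[0,0,0]],[[0,0,0],[0.05,0,0]],[[0,0,0],[0.049,0,0]],[[0,0,0],[0,0,0]]]' - 100
python3 - <<'E'
from h import *
plan([.5635,.02,.196],[-1,0])
E
```

```text
t: 5.75
tool_pos: [0.5972, -0.1127, 0.1964]
orientation: [0.707, -0.0, 0.707, 0.0]
wrist_force: [1.0, -0.7, -7.0]
width: 0.499
axes [[-0.001, -0.0, 1.0], [0.0, 1.0, 0.0], [-1.0, 0.0, -0.001]]
t 5.75 pos [ 0.5972 -0.1127  0.1964] wf [ 0.99 -0.67 -7.04] w 0.4986241218575746
shift [ 0.0004  0.1327 -0.0336] turn [ 0.0003 -0.0008 -0.0002]
```

Lifted: the wrist carries about 7 N, which matches 0.75 kg. Next I move to just short of the bracket mouth.

```bash
python3 -m handwheel '[[[0,0.015,-0.004],[0,0,0]],[[0,0.03,-0.008],[0,0,0]],[[0,0.03,-0.008],[0,0,0]],[[0,0.03,-0.008],[0,0,0]],[[0,0.02,-0.0056],[0,0,0]],[[0,0.007,0],[0,0,0]],[[0,0,0],[0,0,0]],[[0,0,0],[0,0,0]]]'
python3 - <<'E'
from h import *
from bench import optics,manip
plan([.5635,.08,.196],[-1,0])
s=manip.state();c=optics.capture("wrist")
cv2.imwrite("pics/w2.png",c["frame"][:,:,::-1]); np.savez("w2.npz",**c,p=s["tool_pos"],q=s["orientation"])
c=optics.capture("top");np.savez("t2.npz",**c);cv2.imwrite("pics/t2.png",cv2.resize(c["frame"][150:220,200:360,::-1],None,fx=5,fy=5,interpolation=3))
E
```

```text
t: 6.75
tool_pos: [0.5642, 0.0186, 0.1967]
orientation: [0.707, 0.0, 0.707, -0.0]
wrist_force: [0.3, 0.0, -7.2]
width: 0.5
axes [[0.0, 0.0, 1.0], [-0.0, 1.0, -0.0], [-1.0, -0.0, 0.0]]
t 6.75 pos [0.5642 0.0186 0.1967] wf [ 0.34  0.01 -7.16] w 0.5000688614319329
shift [ 0.0007  0.0614 -0.0007] turn [-0.0004  0.0004  0.0002]
```

View pics/w2.png

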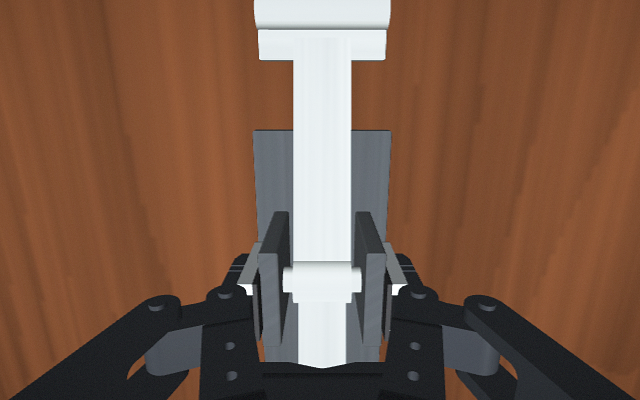

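View pics/t2.png

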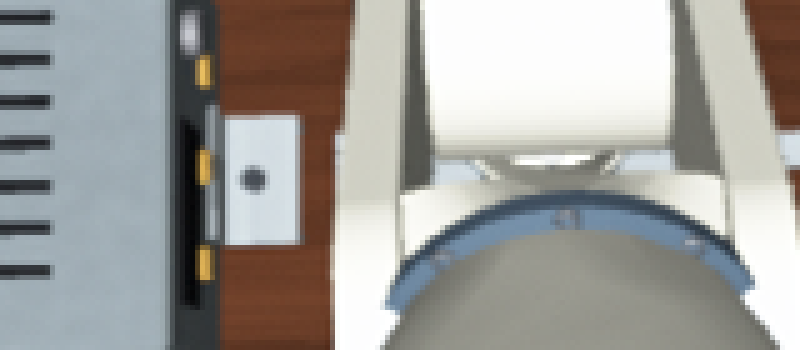

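Wrist view: the toe (cols 254–390) is centred on column 322, so it is in line with the tool. The top view shows the bracket stamp at (254,180) in the crop, but the wrist hides the toe. I lower the jack nearly onto the chest and slide it in, watching the forces.

```bash
python3 -m handwheel '[[[0.003,0,0],[0,0,0]],[[0.0025,0,0],[0,0,0]],[[0,0,0],[0,0,0]],[[0,0,0],[0,0,0]]]'
python3 -m handwheel '[[[0,0.004,0],[0,0,0]],[[0,0.005,0],[0,0,0]],[[0,0.005,0],[0,0,0]],[[0,0.005,0],[0,0,0]],[[0,0.004,0],[0,0,0]],[[0,0,0],[0,0,0]]]'
python3 - <<'E'
from h import *
from bench import optics,manip
plan([.5640,.08,.1905],[-1,0])
s=manip.state();c=optics.capture("wrist")
cv2.imwrite("pics/w3.png",c["frame"][:,:,::-1]); np.savez("w3.npz",**c,p=s["tool_pos"],q=s["orientation"])
E
```

```text
t: 7.35
tool_pos: [0.5639, 0.0192, 0.1911]
orientation: [0.707, -0.0, 0.707, -0.0]
wrist_force: [0.2, -1.0, -6.8]
width: 0.498
t: 8.1
tool_pos: [0.5639, 0.0426, 0.1912]
orientation: [0.707, -0.0, 0.707, 0.0]
wrist_force: [0.7, 0.2, -7.3]
width: 0.501
axes [[0.0, -0.0, 1.0], [0.0, 1.0, 0.0], [-1.0, 0.0, 0.0]]
t 8.1 pos [0.5639 0.0426 0.1912] wf [ 0.71  0.15 -7.34] w 0.5008185129321269
shift [0.0007 0.0374 0.0002] turn [ 0.0005  0.     -0.    ]
```

View pics/w3.png

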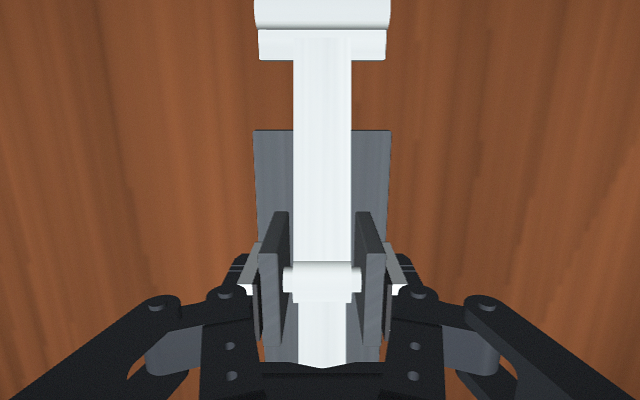

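The toe (tip off the top edge, cols 254–390) is at the mouth and there is no contact force yet. I continue in.

```bash
python3 -m handwheel '[[[0.0005,0.004,0],[0,0,0]],[[0,0.005,0],[0,0,0]],[[0,0.005,0],[0,0,0]],[[0,0.004,0],[0,0,0]],[[0,0,0],[0,0,0]],[[0,0,0],[0,0,0]]]'
python3 - <<'E'
from h import *
from bench import optics,manip
plan([.5640,.08,.1905],[-1,0])
s=manip.state();c=optics.capture("wrist")
cv2.imwrite("pics/w4.png",c["frame"][:,:,::-1]); np.savez("w4.npz",**c,p=s["tool_pos"],q=s["orientation"])
c=optics.capture("top");np.savez("t4.npz",**c);cv2.imwrite("pics/t4.png",cv2.resize(c["frame"][150:220,200:360,::-1],None,fx=5,fy=5,interpolation=3))
E
```

```text
t: 8.9
tool_pos: [0.5641, 0.0607, 0.1909]
orientation: [0.707, 0.0, 0.707, 0.0]
wrist_force: [-0.1, 4.8, 0.0]
width: 0.503
axes [[0.001, 0.0, 1.0], [0.001, 1.0, -0.0], [-1.0, 0.001, 0.001]]
t 8.9 pos [0.5641 0.0607 0.1909] wf [-0.13  4.78  0.01] w 0.5029894962329488
shift [ 0.0005  0.0193 -0.0001] turn [-0.0001  0.0007 -0.0008]
```

View pics/w4.png

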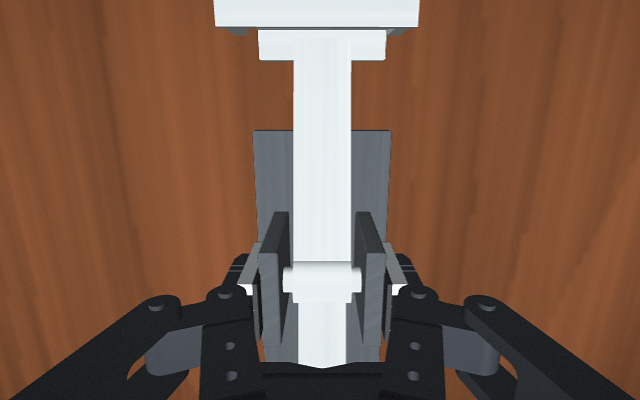

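View pics/t4.png

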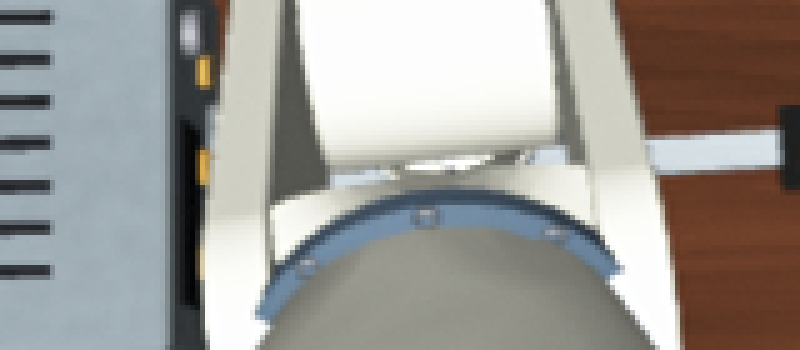

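```bash
python3 - <<'E'
from h import *
c=np.load("w4.npz");cv2.imwrite("pics/w4z.png",cv2.resize(c["frame"][0:70,200:440,::-1],None,fx=3.3,fy=5,interpolation=cv2.INTER_NEAREST))
E
```

```text
(no output)
```

View pics/w4z.png

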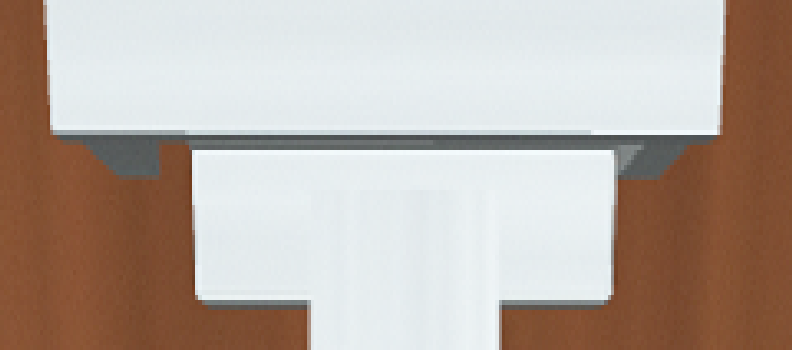

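The zoom shows the bracket front centred at column ≈316.7 and the toe at 322. The toe is therefore about 1.7 mm too far in +x, close to the right flange. I shift it −x before going deeper.

```bash
python3 -m handwheel '[[[-0.0005,0,-0.001],[0,0,0]],[[0,0,-0.0007],[0,0,0]],[[0,0,0],[0,0,0]],[[0,0,0],[0,0,0]]]'
python3 -m handwheel '[[[0,0.003,0],[0,0,0]],[[0,0.004,0],[0,0,0]],[[0,0.004,0],[0,0,0]],[[0,0.003,0],[0,0,0]],[[0,0,0],[0,0,0]],[[0,0,0],[0,0,0]]]'
python3 - <<'E'
from h import *
from bench import optics,manip
plan([.5623,.08,.1905],[-1,0])
s=manip.state();c=optics.capture("wrist")
np.savez("w5.npz",**c,p=s["tool_pos"],q=s["orientation"])
cv2.imwrite("pics/w5z.png",cv2.resize(c["frame"][0:150,200:440,::-1],None,fx=3.3,fy=4,interpolation=cv2.INTER_NEAREST))
E
```

```text
t: 9.5
tool_pos: [0.562, 0.06, 0.191]
orientation: [0.707, -0.0, 0.707, -0.0]
wrist_force: [0.6, -1.0, -5.8]
width: 0.497
t: 10.25
tool_pos: [0.5621, 0.0743, 0.1911]
orientation: [0.707, -0.0, 0.707, 0.0]
wrist_force: [-0.2, 0.5, -6.8]
width: 0.499
axes [[-0.0, -0.0, 1.0], [0.0, 1.0, 0.0], [-1.0, 0.0, -0.0]]
t 10.25 pos [0.5621 0.0743 0.1911] wf [-0.21  0.55 -6.8 ] w 0.4991264790601572
shift [0.0006 0.0057 0.0002] turn [ 0.0002 -0.0001 -0.    ]
```

View pics/w5z.png

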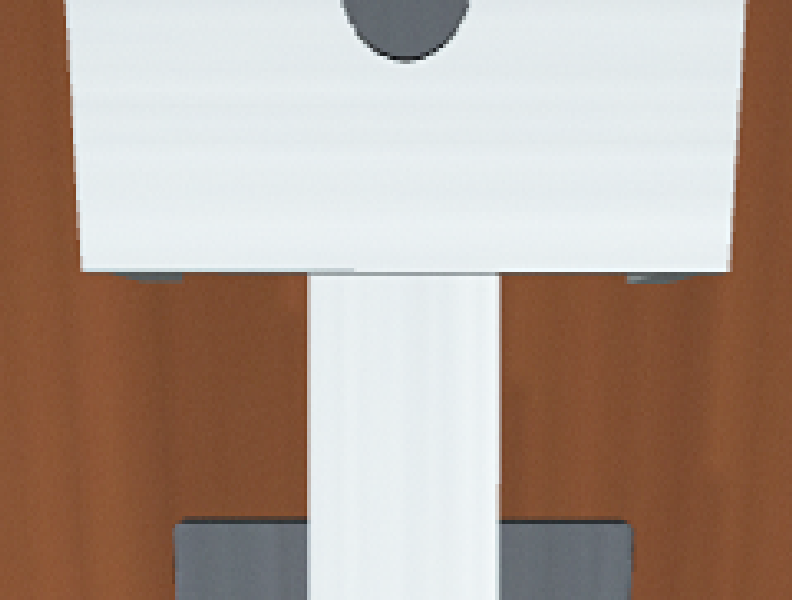

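Now centred: bracket mid is at crop column 405 and the lever arm at 403. I compute how far remains and advance the last millimetres.

```bash
python3 - <<'E'
from h import *
z=np.load("w5.npz");c=wcam(dict(z),z["p"],z["q"])
print("mouth",ray(c,322.5,67.5,.025),"base front",ray(c,322,130.2,.007),"stamp bottom",ray(c,322.5,15,.025))
z=np.load("w4.npz");c=wcam(dict(z),z["p"],z["q"])
print("mouth w4",ray(c,317,26.5,.025),"saddle crossbar rear",ray(c,322,60,.013),"base",ray(c,322,130,.007))
E
python3 -m handwheel '[[[0,0.002,0],[0,0,0]],[[0,0.001,0],[0,0,0]],[[0,0,0],[0,0,0]]]'
```

```text
mouth [0.56146149 0.15299456 0.025     ] base front [0.56128502 0.12885452 0.007     ] stamp bottom [0.56146306 0.16996837 0.025     ]
mouth w4 [0.56170887 0.15287946 0.025     ] saddle crossbar rear [0.56344507 0.14287278 0.013     ] base [0.56343504 0.11550673 0.007     ]
t: 10.68
tool_pos: [0.5621, 0.0773, 0.1912]
orientation: [0.707, -0.0, 0.707, 0.0]
wrist_force: [0.8, 0.7, -7.3]
width: 0.502
```

```bash
python3 -m handwheel '[[[0,0.001,0],[0,0,0]],[[0,0.001,0],[0,0,0]],[[0,0,0],[0,0,0]]]'
python3 -m handwheel '[[[0,0.0007,0],[0,0,0]],[[0,0,0],[0,0,0]],[[0,0,0],[0,0,0]]]'
```

```text
t: 11.05
tool_pos: [0.5622, 0.0793, 0.1912]
orientation: [0.707, -0.0, 0.707, 0.0]
wrist_force: [-0.4, 0.1, -6.9]
width: 0.496
t: 11.42
tool_pos: [0.5622, 0.0799, 0.1912]
orientation: [0.707, -0.0, 0.707, 0.0]
wrist_force: [0.9, -0.3, -6.3]
width: 0.499
```

```bash
python3 -m handwheel '[[[0,0.0007,0],[0,0,0]],[[0,0,0],[0,0,0]],[[0,0,0],[0,0,0]]]'
python3 -m handwheel '[[[0,0.0006,0],[0,0,0]],[[0,0,0],[0,0,0]],[[0,0,0],[0,0,0]]]'
```

```text
t: 11.8
tool_pos: [0.5622, 0.0806, 0.1912]
orientation: [0.707, -0.0, 0.707, 0.0]
wrist_force: [-0.7, 0.5, -7.1]
width: 0.498
t: 12.18
tool_pos: [0.5621, 0.0809, 0.1912]
orientation: [0.707, -0.0, 0.707, -0.0]
wrist_force: [0.2, -4.2, -5.9]
width: 0.503
```

End stop contacted (−4.2 N along y). I relax slightly, lower the jack to the chest and open the gripper.

```bash
python3 -m handwheel '[[[0.0008,-0.0003,0],[0,0,0]],[[0,0,0],[0,0,0]],[[0,0,0],[0,0,0]]]'
python3 -m handwheel '[[[0,0,0],[0,0,0]],[[0,0,0],[0,0,0]],[[0,0,0],[0,0,0]],[[0,0,0],[0,0,0]],[[0,0,0],[0,0,0]],[[0,0,0],[0,0,0]]]' -1
python3 -m handwheel '[[[-0.01,0,0],[0,0,0]],[[-0.02,0,0],[0,0,0]],[[-0.03,0,0],[0,0,0]],[[-0.03,0,0],[0,0,0]],[[-0.03,0,0],[0,0,0]],[[-0.03,0,0],[0,0,0]],[[0,0,0],[0,0,0]]]'
python3 - <<'E'
from h import *
from bench import optics,manip
plan([.5623,-.11,.3],[-1,0])
s=manip.state();c=optics.capture("wrist")
np.savez("w6.npz",**c,p=s["tool_pos"],q=s["orientation"])
cv2.imwrite("pics/w6.png",c["frame"][:,:,::-1])
E
```

```text
t: 12.55
tool_pos: [0.5621, 0.0808, 0.1909]
orientation: [0.707, -0.0, 0.707, -0.0]
wrist_force: [-3.7, -3.8, 1.8]
width: 0.505
t: 13.3
tool_pos: [0.5622, 0.0809, 0.1904]
orientation: [0.707, 0.0, 0.707, -0.0]
wrist_force: [-0.1, 0.2, -0.6]
width: 1.005
t: 14.18
tool_pos: [0.5629, 0.081, 0.3434]
orientation: [0.709, 0.0, 0.705, 0.0]
wrist_force: [-0.1, -0.2, -0.6]
width: 1.001
axes [[0.005, 0.0, 1.0], [0.001, 1.0, -0.0], [-1.0, 0.001, 0.005]]
t 14.175 pos [0.5629 0.081  0.3434] wf [-0.06 -0.18 -0.61] w 1.0006096008951189
shift [ 0.0432 -0.191  -0.0008] turn [-0.      0.0051 -0.0007]
```

View pics/w6.png

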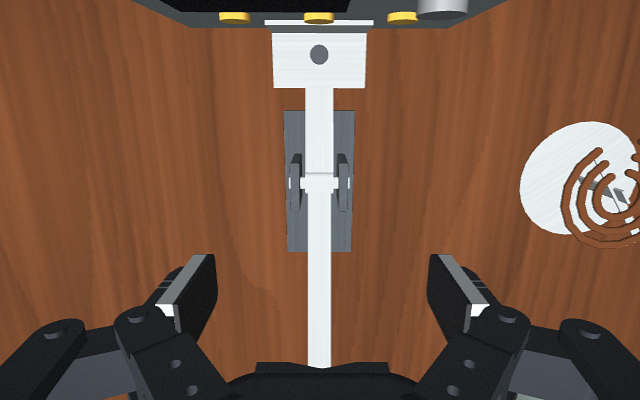

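The wrist view shows the jack under the bracket, straight, with the stamp at (319,54), the web's front edge at row 88 and the base's front at row 111. I check the fit numerically.

```bash
python3 - <<'E'
from h import *
z=np.load("w6.npz");c=wcam(dict(z),z["p"],z["q"])
print("stamp",ray(c,319.2,54,.025),"mouth",ray(c,319.3,87.5,.025))
b=[ray(c,u,v,.006) for u,v in((284,110.5),(354.5,110.5),(352,251.5),(287,251.5))];print(np.round(b,4))
print("arm mid",ray(c,319,100,.03),ray(c,319,340,.075))
from bench import optics
c=optics.capture("top");cv2.imwrite("pics/t6.png",cv2.resize(c["frame"][130:250,225:455,::-1],None,fx=3.4,fy=3.4,interpolation=3));np.savez("t6.npz",**c)
E
```

```text
stamp [0.56180992 0.177287   0.025     ] mouth [0.56181709 0.15318724 0.025     ]
[[0.5323 0.1348 0.006 ]
 [0.5911 0.1348 0.006 ]
 [0.592  0.0058 0.006 ]
 [0.5311 0.006  0.006 ]]
arm mid [0.56156874 0.1440346  0.03      ] [ 0.56110922 -0.03712833  0.075     ]
```

View pics/t6.png

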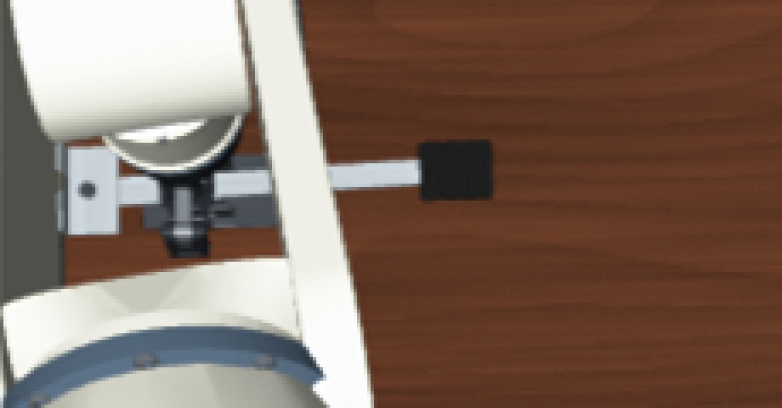

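Pivot y is about 0.080, so the ridge is at 0.180 against the stamp at 0.177. That is fully home, with lateral error under 1 mm. Next I go above the pad with the gripper shut.

```bash
python3 -m handwheel '[[[0,-0.02,0],[0,0.005,0]],[[0,-0.04,-0.0008],[0,0,0]],[[0,-0.04,0],[0,0,0]],[[0,-0.04,0],[0,0,0]],[[0,-0.035,0],[0,0,0]],[[0,-0.016,0],[0,0,0]],[[0.03,0,0],[0,0,0]],[[0.02,0,0],[0,0,0]],[[0,0,0],[0,0,0]],[[0,0,0],[0,0,0]]]' 1 60
python3 - <<'E'
from h import *
from bench import optics,manip
plan([.562,-.11,.27],[-1,0])
s=manip.state();c=optics.capture("wrist")
np.savez("w7.npz",**c,p=s["tool_pos"],q=s["orientation"])
cv2.imwrite("pics/w7.png",c["frame"][:,:,::-1])
c=optics.capture("scene");cv2.imwrite("pics/s7.png",cv2.resize(c["frame"][50:230,180:420,::-1],None,fx=3.3,fy=3.3,interpolation=3))
E
```

```text
t: 15.52
tool_pos: [0.5613, -0.1101, 0.2908]
orientation: [0.705, -0.0, 0.709, 0.0]
wrist_force: [0.6, -0.4, 0.4]
width: -0.001
axes [[-0.005, -0.0, 1.0], [-0.0, 1.0, 0.0], [-1.0, -0.0, -0.005]]
t 15.525 pos [ 0.5613 -0.1101  0.2908] wf [ 0.62 -0.42  0.4 ] w -0.00096473842479814
shift [0.0207 0.0001 0.0008] turn [ 0.0002 -0.0049  0.    ]
```

View pics/w7.png

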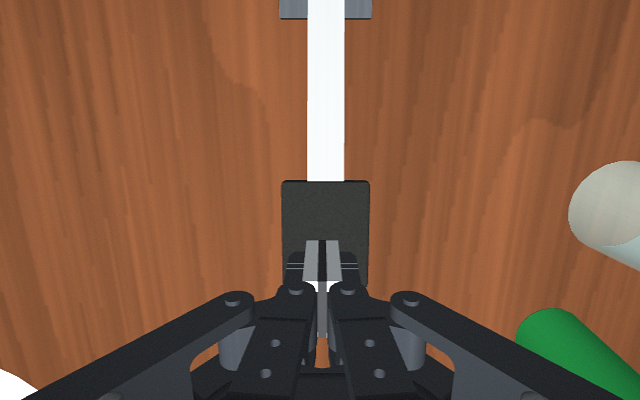

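View pics/s7.png

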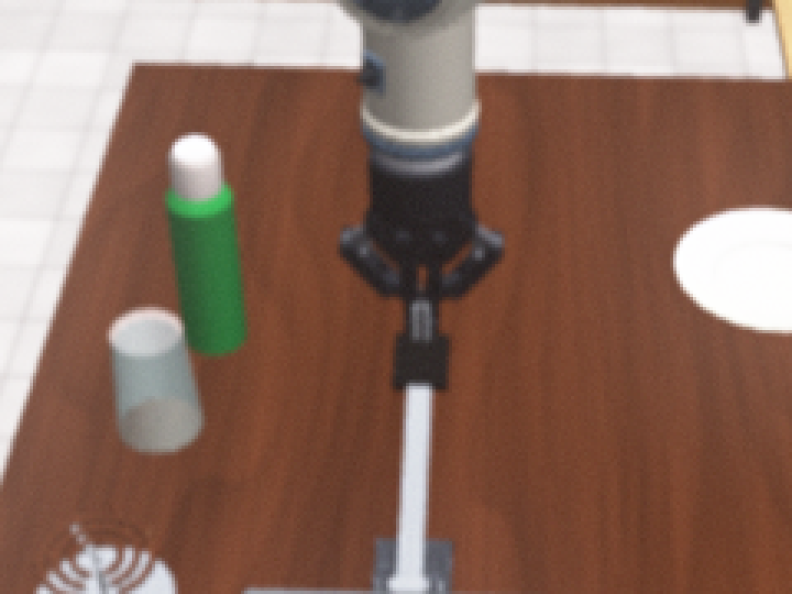

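Fingers are centred on the pad, which spans cols 282–370 and rows 181–285. I descend to contact.

```bash
python3 -m handwheel '[[[0.01,0,0.0005],[0,-0.005,0]],[[0.008,0,0],[0,0,0]],[[0.004,0,0],[0,0,0]],[[0.002,0,0],[0,0,0]],[[0,0,0],[0,0,0]]]'
python3 -m handwheel '[[[0.003,-0.0008,0],[0,0,0]],[[0.004,-0.0012,0],[0,0,0]],[[0.003,-0.0009,0],[0,0,0]],[[0,0,0],[0,0,0]]]'
```

```text
t: 16.25
tool_pos: [0.5616, -0.1106, 0.2667]
orientation: [0.707, -0.0, 0.707, -0.0]
wrist_force: [-1.4, -2.6, 5.7]
width: -0.005
t: 16.75
tool_pos: [0.562, -0.1135, 0.2571]
orientation: [0.708, -0.0, 0.707, -0.0]
wrist_force: [-1.7, -3.3, 9.4]
width: 0.001
```

```bash
python3 -m handwheel '[[[0.004,-0.0014,0],[0,0,0]],[[0.004,-0.0012,0],[0,0,0]],[[0.004,-0.001,0],[0,0,0]],[[0.004,-0.0009,0],[0,0,0]],[[0,0,0],[0,0,0]]]'
python3 - <<'E'
from h import *
from bench import optics,manip
plan([.562,-.1193,.219],[-1,0])
c=optics.capture("scene");np.savez("s8.npz",**c);cv2.imwrite("pics/s8.png",cv2.resize(c["frame"][90:370,180:420,::-1],None,fx=2.1,fy=2.1,interpolation=3))
E
```

```text
t: 17.38
tool_pos: [0.562, -0.1173, 0.2409]
orientation: [0.707, 0.0, 0.707, 0.0]
wrist_force: [-1.6, 2.5, 9.4]
width: -0.001
axes [[0.001, 0.0, 1.0], [0.0, 1.0, -0.0], [-1.0, 0.0, 0.001]]
t 17.375 pos [ 0.562  -0.1173  0.2409] wf [-1.56  2.55  9.44] w -0.0011541893303032371
shift [ 0.0219 -0.002   0.    ] turn [-0.0003  0.0009 -0.0004]
```

View pics/s8.png

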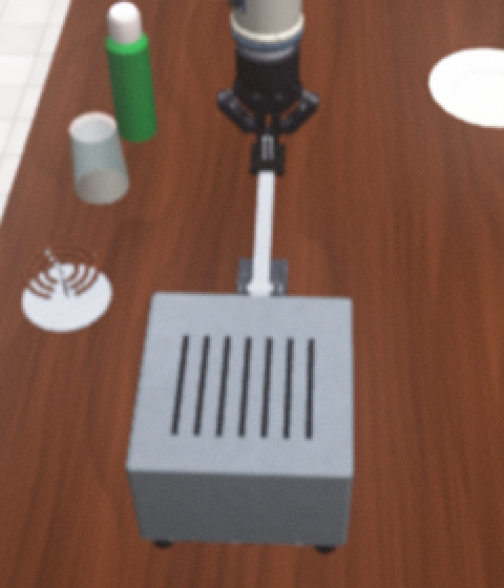

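```bash
python3 -m handwheel '[[[0.004,-0.0003,0],[0,0,0]],[[0.004,-0.0004,0],[0,0,0]],[[0.004,-0.0004,0],[0,0,0]],[[0.004,-0.0003,0],[0,0,0]],[[0.003,-0.0003,0],[0,0,0]],[[0.002,0,0],[0,0,0]],[[0,0,0],[0,0,0]]]'
```

```text
t: 18.3
tool_pos: [0.562, -0.1195, 0.2202]
orientation: [0.708, -0.0, 0.707, -0.0]
wrist_force: [-1.9, -2.1, 11.5]
width: -0.002
```

```bash
python3 -m handwheel '[[[0.001,-0.0002,0],[0,0,0]],[[0,0,0],[0,0,0]]]'; python3 -m handwheel '[[[0.001,0,0],[0,0,0]],[[0,0,0],[0,0,0]]]'
```

```text
t: 18.55
tool_pos: [0.562, -0.1196, 0.2195]
orientation: [0.708, -0.0, 0.707, -0.0]
wrist_force: [-3.5, -0.2, 14.3]
width: -0.002
t: 18.8
tool_pos: [0.5621, -0.1196, 0.2189]
orientation: [0.708, -0.0, 0.707, -0.0]
wrist_force: [-4.4, -0.7, 19.3]
width: 0.002
```

```bash
python3 -m handwheel '[[[0.001,0,0],[0,0,0]],[[0,0,0],[0,0,0]]]'
```

```text
t: 19.05
tool_pos: [0.5621, -0.1197, 0.2183]
orientation: [0.708, -0.0, 0.707, -0.0]
wrist_force: [-5.9, -0.8, 24.2]
width: 0.0
```

At the stop: stiffness rises at a height of 46 mm. I ease the excess push and the sideways load, then check.

```bash
python3 -m handwheel '[[[-0.001,0,-0.0006],[0,0,0]],[[0,0,0],[0,0,0]],[[0,0,0],[0,0,0]]]'
python3 - <<'E'
from h import *
from bench import optics,manip
plan([.562,-.1193,.219],[-1,0])
s=manip.state();c=optics.capture("wrist")
np.savez("w9.npz",**c,p=s["tool_pos"],q=s["orientation"])
cv2.imwrite("pics/w9.png",c["frame"][:,:,::-1])
c=optics.capture("top");np.savez("t9.npz",**c);cv2.imwrite("pics/t9.png",cv2.resize(c["frame"][120:240,140:380,::-1],None,fx=3.3,fy=3.3,interpolation=3))
C=cloud(c)
P=C[145:215,155:230].reshape(-1,3);P=P[P[:,2]>.13]
A=np.c_[P[:,:2],np.ones(len(P))];k=np.linalg.lstsq(A,P[:,2],rcond=None)[0];print("top plane slope x,y",k[:2], "z at y .2,.39", k@[.56,.2,1],k@[.56,.39,1])
C0=cloud(dict(np.load("top0.npz")));P=C0[145:215,155:230].reshape(-1,3);P=P[P[:,2]>.13];A=np.c_[P[:,:2],np.ones(len(P))];print("before",np.linalg.lstsq(A,P[:,2],rcond=None)[0][:2])
E
```

```text
t: 19.42
tool_pos: [0.5618, -0.1197, 0.219]
orientation: [0.708, -0.0, 0.706, -0.0]
wrist_force: [-3.5, -0.0, 17.9]
width: -0.0
axes [[0.002, -0.0, 1.0], [-0.001, 1.0, 0.0], [-1.0, -0.001, 0.002]]
t 19.425 pos [ 0.5618 -0.1197  0.219 ] wf [-3.48 -0.03 17.89] w -0.00027126702523131747
shift [0.     0.0004 0.0002] turn [0.     0.0025 0.0007]
top plane slope x,y [-0.14735704 -0.30477083] z at y .2,.39 0.198691989040919 0.14078553053814333
before [-0.16214537 -0.29595323]
```

View pics/w9.png

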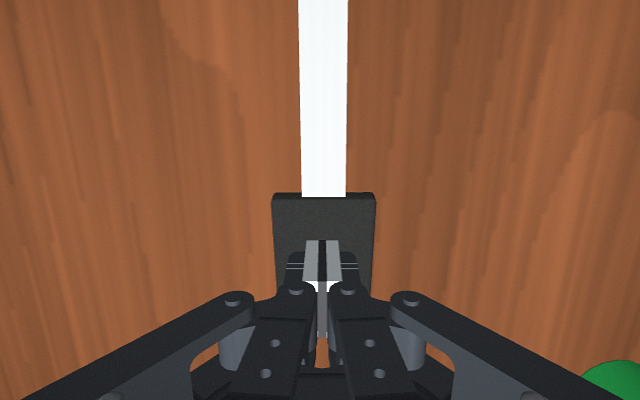

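View pics/t9.png

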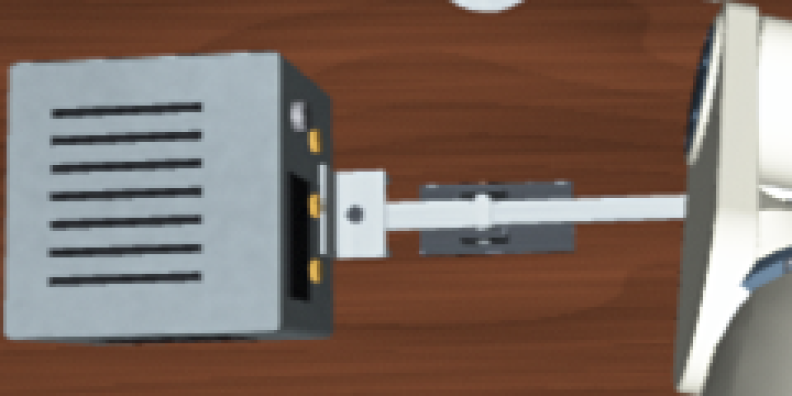

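The lever and jack remain straight in the bracket. The stamp is at crop (355,213) and the base spans cols 420–575. I refit the box tilt on interior pixels only and check for drift.

```bash
python3 - <<'E'
from h import *
for n in("top0","t9"):
    c=dict(np.load(n+".npz"));C=cloud(c)
    P=C[150:210,158:220].reshape(-1,3)
    k=np.linalg.lstsq(np.c_[P[:,:2],np.ones(len(P))],P[:,2],rcond=None)[0];print(n,k[:2])
    Q=C[182:190,248:256].reshape(-1,3);print("web z",np.median(Q[:,2]))
T=lambda U,V,z:np.round(ray(c,(U+.5)/3.3-.5+140,(V+.5)/3.3-.5+120,z),4)
print("stamp",T(355,213,.042),"base",T(420,186,.006),T(422,254,.006),T(573,250,.006),T(570,181,.006))
E
```

```text
top0 [-0.2287849  -0.46601615]
web z 0.023980064925063965
t9 [-0.17041603 -0.43038509]
web z 0.04533919379342957
stamp [0.565  0.1827 0.042 ] base [0.592  0.1338 0.006 ] [0.5343 0.1329 0.006 ] [0.5348 0.006  0.006 ] [0.5936 0.0072 0.006 ]
```

```bash
python3 - <<'E'
from h import *
c=dict(np.load("t9.npz"));c0=dict(np.load("top0.npz"))
def box(y0,th,x0=.564):
    out={}
    for n,b in dict(rear=(.1,.161),front=(-.1,.161),stamp=(-.118,.025),mouth=(-.142,.025)).items():
        u=b[0]-.085;v=b[1]
        out[n]=(y0+.085+u*np.cos(th)+v*np.sin(th), -u*np.sin(th)+v*np.cos(th))
    return out
for th in(0,.095):
    cc=c0 if th==0 else c
    for y0 in (.2945,.297,.299):
        print(th,y0,{n:np.round(proj(cc,[.564,y,z])[0],1) for n,(y,z) in box(y0,th).items()})
g=lambda U,o,s:round((U+.5)/s-.5+o,1)
print("meas0 rear",g(44.5,140,5),"front",g(468.5,140,5),"stamp",g(554,140,5),"mouth",g(601,140,5))
print("meas9 rear",g(7,140,3.3),"front",g(279.5,140,3.3),"stamp",g(355,140,3.3),"mouth",g(386,140,3.3))
E
```

```text
0 0.2945 {'rear': np.float64(147.7), 'front': np.float64(233.7), 'stamp': np.float64(250.6), 'mouth': np.float64(259.4)}
0 0.297 {'rear': np.float64(146.6), 'front': np.float64(232.7), 'stamp': np.float64(249.6), 'mouth': np.float64(258.5)}
0 0.299 {'rear': np.float64(145.7), 'front': np.float64(231.8), 'stamp': np.float64(248.9), 'mouth': np.float64(257.7)}
0.095 0.2945 {'rear': np.float64(141.5), 'front': np.float64(225.2), 'stamp': np.float64(248.2), 'mouth': np.float64(257.0)}
0.095 0.297 {'rear': np.float64(140.5), 'front': np.float64(224.1), 'stamp': np.float64(247.2), 'mouth': np.float64(256.1)}
0.095 0.299 {'rear': np.float64(139.6), 'front': np.float64(223.3), 'stamp': np.float64(246.5), 'mouth': np.float64(255.4)}
meas0 rear 148.5 front 233.3 stamp 250.4 mouth 259.8
meas9 rear 141.8 front 224.3 stamp 247.2 mouth 256.6
```

```bash
python3 -m handwheel '[[[0.0003,0,0],[0,0,0]],[[0,0,0],[0,0,0]],[[0,0,0],[0,0,0]],[[0,0,0],[0,0,0]],[[0,0,0],[0,0,0]],[[0,0,0],[0,0,0]],[[0,0,0],[0,0,0]],[[0,0,0],[0,0,0]]]'; python3 -c "
from bench import manip
print(manip.close_job())"
```

```text
t: 20.52
tool_pos: [0.5618, -0.1197, 0.2189]
orientation: [0.708, -0.0, 0.706, -0.0]
wrist_force: [-3.9, -0.4, 19.5]
width: -0.004
the job is handed in; nothing more can be done
None
```

The box's front is up on the jack, and the arm is still holding the handle fully down. I handed the job in at about 20.5 s.

I picked up the jack, lined it up with the box and carried it into the bracket slot until the toe met the end stop (about 4 N of contact). Then I let go, closed the gripper and pressed the handle pad down along its arc to the stop.

What the last checks showed:
- **Handle:** the pad is about 46 mm up, as specified for fully down, and the push is steady at about 19.5 N. About 4 N of sideways force remains at the fingertips.
- **Lift:** the bracket web rose about 21 mm. The box's edges in the top view fit a tilt of about 0.095 rad, as expected.
- **Saddle:** it sits about 1 mm from the lift point along the slot. It was within 1 mm across when set down, and the jack still looked straight in the top view.
- **Box movement:** it slid about 1–2 mm along the chest, roughly the measuring error.
- **Bystanders:** I did not touch the coil stand, spray can, tumbler or plate.

**Checks that disagreed or failed:**
- **First bracket position:** the top view put the bracket about 2 mm too far in +x, and the first 4–5 N sideways contact showed up during the slide-in. I corrected it from the wrist view before going deeper.
- **Box tilt from depth:** my plane fit to the box top was spoiled by pixels off the flat top, so I dropped it and used the edges and web height instead.

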